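# Reset the tripped breaker in the layout's touch-latch power box

### The job

One section of the layout has lost power: its circuit breaker in the grey power box has tripped and its button stands out. Press the front of the box's dark lid at the round mark and let go, so that the touch catch frees the lid and its spring lifts it ajar by itself; then push the lid on with your fingers, right back past upright so that it stays open, and push the one popped-out breaker button fully home. Only press and push with the fingers, grasp nothing, and leave the loose things on the table where they are.

Things in the scene. Friction and masses are not known exactly. Their poses are not given: they have to be found in the camera images.
- power_box: light grey open-topped box fixed to the table, 150 mm (x) by 190 mm (y), rim 58 mm high, 4 mm walls. Origin: centre of the underside; x runs from the front (catch side, nearest the robot) to the hinge side, z up. Three breakers stand inside in a row along y, at x = +4 mm, y = -55, 0, +55 mm, on a deck 31 mm above the table; any of them may be the tripped one
- box_lid (a joint): angle of the lid, rad: 0 shut and caught; pressing its front takes it to -0.05 (stop). Pressed 3 to 6 mm down at the round mark (about 4 to 5 N) and let go, it is freed and its spring lifts it to 0.85 (ajar) within about a second; pushed on it goes to a stop at 1.95 and stays where left near and past upright (1.57). Pressing twice does no harm
- power_box_hinge (a point): middle of the hinge line of the lid: 77 mm behind the box centre, 62 mm above the table, the line runs along the box's y
- box_lid_press (a point): centre of the round mark (27 mm across) on top of the lid near its front edge, where it is pressed; shut, it is 71.5 mm above the table and 134 mm in front of the hinge line
- box_lid_edge (a point): middle of the lower front edge of the lid's skirt, its outermost edge; shut, it is 158 mm in front of the hinge line and 10 mm below it; it swings round the hinge line with the lid. The lid is 202 mm wide, dark grey with a tinted window, its plate 5 mm thick (4 to 9 mm above the hinge line when shut)
- reset_button (a joint): travel of the tripped breaker's button, m: 0 to 0.001 at the start (popped out), 0.010 fully home; moves straight down, about 3 N, and stays where it is pushed
- reset_button_top (a point): centre of the top of the tripped breaker's button, a black cap 17 mm across on an orange stem that shows only when popped out. Popped out it is 59 mm above the table, home 49 mm, level with the buttons of the two other breakers (55 mm or more away), which are home already and do not move
- railcar: loose red railcar, 19 x 123 x 36 mm, in front and to the left of the box; origin centre of the underside; not to be moved
- goods_van: loose brown goods van, 19 x 71 x 36 mm, left of the box; origin centre of the underside; not to be moved
- screwdriver_b: loose small blue screwdriver, 133 mm long, 10 mm thick, in front and to the right of the box; origin at its middle, underneath; not to be moved
- side_cutters: loose red-handled side cutters, 135 x 52 x 10 mm, right of the box; origin at the middle, underneath; not to be moved
- notebook: loose yellow notebook, 148 x 108 x 11 mm, left of the box; origin centre of the underside; not to be moved
- sanding_block: loose cork sanding block, 35 x 64 x 22 mm, left of the box; origin centre of the underside; not to be moved

How it is judged:
On the way, in this order (a step that is already met when the one before it is completed fails the run):
1. the front of the lid is pressed down into the touch catch (value of joint box_lid below -0.012 rad).
2. let go, the lid is lifted ajar by its spring, no finger on it (value of joint box_lid between 0.6 and 1 rad and contact force between each of the arm, the fingers and power_box below 0.1 N), for 0.1 s.
3. the lid is pushed back past upright (value of joint box_lid above 1.6 rad), for 0.2 s.
4. the popped button is pushed home (value of joint reset_button above 0.0075 m), for 0.1 s.
At the end, for the whole second after the job is handed in: the lid stands open past upright (joint above 1.57 rad) and at rest, and the tripped breaker's button is home (within 2.5 mm of its stop) (value of joint box_lid above 1.57 rad and velocity of joint box_lid below 0.05 rad/s and value of joint reset_button above 0.0075 m); the robot touches nothing.
It fails at once if a loose thing is shifted by more than 20 mm or lifted (distance of any of railcar, goods_van, screwdriver_b, side_cutters, notebook, sanding_block from where it was at the start of the episode above 0.02 m).
It also fails if it takes over 45 s, if anything falls off the work surface, if the arm or the gripper's body presses on something with over 40 N, if the wrist force passes 120 N, or if a joint passes its speed limit or range.

### The arm

A 6-joint arm with a two-finger parallel gripper is mounted at the origin on a cart in front of the work surface, level with it; the furniture and walls round the work are solid. World frame = base frame: x ahead of the robot, y to its left, z up, the work surface at z = 0. Lengths are in m, angles in rad, forces in N, time in s.
With the tool pointing down it reaches from about 0.25 to 0.725 m from the base axis. Payload 4 kg.
Tool frame: the origin (TCP) lies between the finger pads; the fingertips stand 8 mm ahead of it and the grasp point (between the pads) lies 11 mm behind it (bot.tip_reach is the distance from the TCP to the fingertips, in m); z points along the fingers, y is the line along which they close (so a half turn about z gives the same grasp; the last joint's range is limited). The gripper opens to 85 mm and grips with 20 to 120 N. Pads are 22 mm wide; open, the fingers measure 114 mm over their backs; the gripper's body (76 mm by 85 mm) begins 54 mm behind the grasp point. The pads swing forward as they close: fully open they stand 13 mm farther back than shut.
Start: joints at [1.126, 0.241, 0.005, 1.335, 0, 1.571], TCP at [0.215, 0.451, 0.21] pointing down, gripper open.
Joint ranges: [-2.72, 2.72], [-1.05, 1.87], [-1.09, 1.28], [-1.99, 2.15], [-1.42, 1.44], [-3.14, 3.14]. Speed limits (rad/s): [2.79, 2.79, 3.14, 3.14, 3.14, 3.14].

### API

Orientations are given as a unit quaternion [x, y, z, w].
In Python, from workcell import bot gives the robot as it stands.
- The arm moves only by the tool move_arm, never from a script. Its argument "deltas" is a list of rows, each a list of 7 numbers: the opening, from 0 (shut) to 1 (fully open), then the shift along the tool's x, y, z in mm, then the turn, a rotation vector about the tool's x, y, z in degrees. In form: [[gripper, tx, ty, tz, ax, ay, az], ...]. A call has 1 to 10 rows; each row shifts and turns the commanded pose from where the row before left it, along the tool's axes as they then stand; what a row does not reach is not made up. A row lasts 1/12 s, in which the tool goes at most 41.7 mm and 7.16 degrees, less where a joint would pass 70% of its speed; a pose out of reach is approached as far as the arm can. A call is refused whole if a number of a shift passes 41.7 or a number of a turn 7.16, either way. A call with a gripper value outside its range is refused whole. The fingers move at their own pace and stop on an object; the grip force is fixed at half the most. Time passes only in rows, so rows that do not move let the fingers close. It gives the time, the measured TCP pose, the force, the opening and the grip force at its end, in the units of the state.
- bot.get_obs(): the state, without advancing time (a new reading comes with each control period).
- bot.camera(name): name is "side" or "top"; returns the picture (400x640x3 uint8, blue, green, red); there is no depth.
- bot.calibration(name): a dict with "K" (3x3 intrinsics, pixels), "position" and "orientation" of the camera in the world. Camera axes: x right, y down, z forward; pixel columns grow to the right and rows downward; lengths in m; the calibration is good to about 2 mm. A picture is of the moment at which its call begins. calibration takes no time and is no camera call.
- bot.job_done(): hands the job in; it is judged then, once.
Trained networks look in the newest picture that a camera, given by its name, has taken for a name from the list of things; names that differ only in an ending like _2 or _b are one class to them, and where a whole thing is asked for, a point or a joint stands for the part that bears it (a point fixed in the world has none). Each returns a list of dicts, best first, with "conf" (0 to 1); they miss things now and then, are a little off and sometimes report something else, mostly with a low value. They report only what shows in the picture. A call takes as long as a camera call.
- bot.outline_of(query, camera): "pixels" (400x640 bool, what is visible of it) and "rect" ([left, top, width, height] in pixels, round what is visible of it).
The state is a dict: "clock": time; "joint_pos": joint angles; "joint_vel": joint speeds; "tau": joint torques, N m; "eef_pos": TCP position; "tool_rot": TCP orientation; "ft_force": force on the tool from outside, world axes, zero at the start; "ft_torque": the same for the moment, N m; "grip_width": finger opening in m; "grasp_force": force on a finger pad.
Only numpy, scipy, OpenCV 4.12 (cv2) and the standard library are available. Lean on these libraries where they do the work, as an engineer would, in place of code of your own. Each camera call takes 0.05 s, during which the arm holds its last target. There are 200 camera calls.

## Working session

There is one attempt and no reset: what is moved stays moved. The work goes in short steps, Python scripts to look and compute and a tool call to move; the robot and the scene stay as the last step left them, time stands still between calls to the robot, and variables do not carry over. Pictures are saved under pics/ and viewed, at most 10 in all, crops included, and the job is handed in when it is done.

Besides the shell and the picture viewer there is one more tool, called after "Emit:" as a command line: name --pt "numbers of a row" for each row, then --argument value for the rest. move_arm: Moves the arm, as the interface text tells. Its arguments: {"type":"object","properties":{"deltas":{"type":"array","items":{"type":"array","items":{"type":"number"}}}},"required":["deltas"]}

```bash
mkdir -p pics
cat > h.py <<'E'
import numpy as np,cv2
from scipy.spatial.transform import Rotation as R
from workcell import bot
def ray(cam,uv):
    c=bot.calibration(cam);K=np.array(c["K"]);d=np.linalg.inv(K)@np.array([uv[0],uv[1],1.])
    return np.array(c["position"]),R.from_quat(c["orientation"]).as_matrix()@d
def at_z(cam,uv,z):
    p,d=ray(cam,uv);return p+d*(z-p[2])/d[2]
def proj(cam,P):
    c=bot.calibration(cam);K=np.array(c["K"]);P=np.atleast_2d(P)
    q=(P-np.array(c["position"]))@R.from_quat(c["orientation"]).as_matrix()@K.T
    return q[:,:2]/q[:,2:]
E
python3 - <<'E'
from h import *
o=bot.get_obs();print(o["clock"],o["eef_pos"],o["tool_rot"],o["grip_width"])
for c in("top","side"):
    im=bot.camera(c);cv2.imwrite(f"pics/{c}0.png",im)
    k=bot.calibration(c);print(c,k["position"],k["orientation"],np.array(k["K"]).round(1).tolist())
    for q in("power_box","box_lid","box_lid_press"):
        for r in bot.outline_of(q,c)[:2]:
            print(c,q,r["conf"],r["rect"],cv2.minAreaRect(np.argwhere(r["pixels"])[:,::-1].astype(np.float32)))
E
```

```text
0.0 [0.21482055 0.45071297 0.2085806 ] [ 2.20563253e-01  9.75372064e-01 -1.06228336e-03 -2.46034042e-04] 0.08555983818306259
top [0.34655494 0.01907454 0.94484561] [ 0.71310559 -0.6956952   0.06966991 -0.05132941] [[368.6, 0.0, 321.2], [0.0, 368.6, 201.7], [0.0, 0.0, 1.0]]
top box_lid 0.55 [269.7, 153.7, 97.3, 81.7] ((318.55548095703125, 193.0609893798828), (85.37016296386719, 66.70143127441406), 12.171459197998047)
top box_lid_press 0.64 [270.9, 151.5, 93.4, 79.9] ((318.5384521484375, 193.30767822265625), (85.50663757324219, 67.07171630859375), 11.309932708740234)
side [ 0.53306396 -0.7352479   0.47801071] [ 0.85442985  0.006481   -0.01900376 -0.51917866] [[376.7, 0.0, 324.4], [0.0, 376.7, 190.7], [0.0, 0.0, 1.0]]
side power_box 0.93 [287.0, 176.6, 87.3, 78.6] ((329.4829406738281, 214.14503479003906), (82.78202056884766, 71.33158111572266), 6.709836959838867)
side box_lid 0.86 [287.7, 179.0, 85.3, 58.0] ((329.89752197265625, 206.12704467773438), (83.11181640625, 53.325557708740234), 5.19442892074585)
side box_lid_press 0.8 [284.9, 180.8, 89.9, 54.0] ((329.9193420410156, 205.9035186767578), (82.81341552734375, 52.576560974121094), 5.1021647453308105)
```

View pics/top0.png

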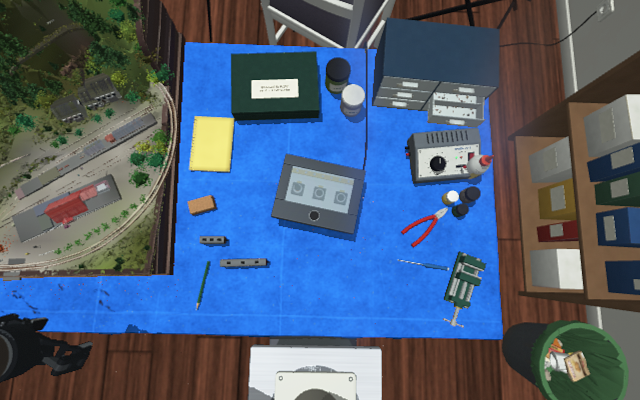

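View pics/side0.png

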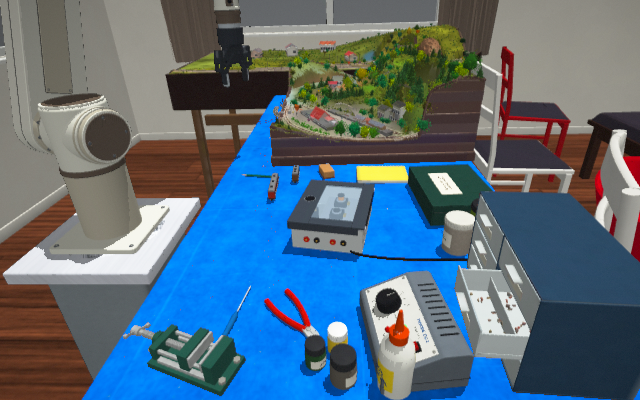

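The top view shows the shut lid with the round mark near (314,215) and three breakers behind the window at (298,188), (319,192) and (341,197). The box is turned by about 11°. The side view shows the box at (330,215), with the red railcar and the brown van to the left.

Run:
```python
from h import *
t=cv2.imread("pics/top0.png");s=cv2.imread("pics/side0.png")
a=cv2.resize(t[145:245,265:375],None,fx=5,fy=5,interpolation=cv2.INTER_CUBIC)[:500,:400*2]
b=cv2.resize(s[170:260,280:380],None,fx=5,fy=5,interpolation=cv2.INTER_CUBIC)
cv2.imwrite("pics/ct.png",a);cv2.imwrite("pics/cs.png",b)
bot.camera("top")
r=bot.outline_of("box_lid","top")[0]
cs,_=cv2.findContours(r["pixels"].astype(np.uint8),cv2.RETR_EXTERNAL,cv2.CHAIN_APPROX_NONE)
c=max(cs,key=cv2.contourArea)
q=cv2.boxPoints(cv2.minAreaRect(c));print(q)
ap=cv2.approxPolyDP(c,5,True)[:,0];print(ap.tolist())
for u in q: print(at_z("top",u,.068).round(4))
print("mark",at_z("top",(314.3,215),.0715))
for n in("railcar","goods_van","screwdriver_b","side_cutters"):
    for r in bot.outline_of(n,"top")[:1]:
        rc=r["rect"];print(n,r["conf"],rc,at_z("top",(rc[0],rc[1]),.02)[:2],at_z("top",(rc[0]+rc[2],rc[1]+rc[3]),.02)[:2])
```

```text
[[269.9206  216.76532]
 [284.12634 151.41876]
 [367.20032 169.47833]
 [352.99457 234.82489]]
[[286, 153], [272, 216], [352, 233], [366, 170]]
[0.4589 0.1196 0.068 ]
[0.622  0.0922 0.068 ]
[ 0.5822 -0.1135  0.068 ]
[ 0.4206 -0.0797  0.068 ]
mark [0.46540621 0.0137759  0.0715    ]
railcar 0.95 [218.8, 255.5, 50.0, 11.1] [0.36558732 0.24625496] [0.34138458 0.12218396]
goods_van 0.71 [271.5, 151.9, 94.9, 82.6] [0.63478742 0.12881852] [ 0.4263486  -0.11888933]
screwdriver_b 0.56 [423.2, 262.2, 21.4, 7.3] [ 0.36073016 -0.26126139] [ 0.3439772  -0.31455078]
side_cutters 0.85 [403.1, 208.7, 42.9, 38.3] [ 0.49456744 -0.21289782] [ 0.3998367  -0.32007121]
```

View pics/ct.png

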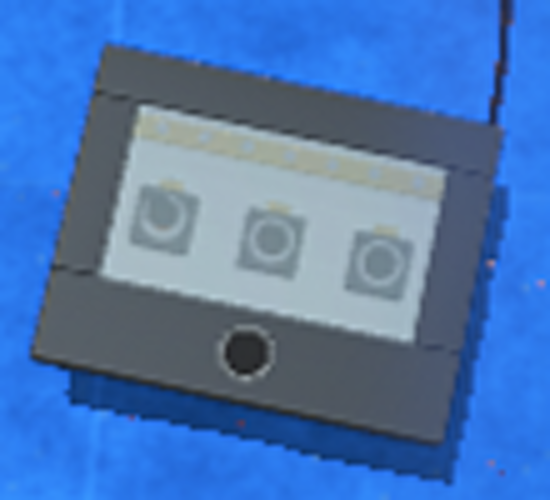

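View pics/cs.png

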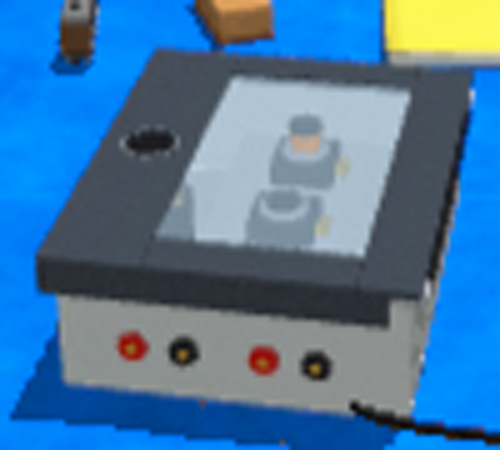

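The side crop shows orange under the far button, so the tripped breaker is the one at y = +55. It is also the left one in the top view, where its cap looks offset. Next I'll compute the pose and cross-check it in both views.

```bash
cat >> h.py <<'E'
def tri(a,b):
    (p,d),(q,e)=ray("top",a),ray("side",b)
    s=np.linalg.lstsq(np.c_[d,-e],q-p,rcond=None)[0];return (p+d*s[0]+q+e*s[1])/2
yaw=np.radians(-10.7);bx=np.array([np.cos(yaw),np.sin(yaw),0]);by=np.array([-bx[1],bx[0],0]);bz=np.array([0,0,1.])
def delta(target):
    o=bot.get_obs();M=R.from_quat(o["tool_rot"]).as_matrix()
    return (M.T@(np.array(target)-o["eef_pos"])*1000).round(1)
def turn():
    M=R.from_quat(bot.get_obs()["tool_rot"]).as_matrix();T=np.c_[-bx,by,-bz]
    return R.from_matrix(M.T@T).as_rotvec(degrees=True).round(2)
E
python3 - <<'E'
from h import *
m=at_z("top",(314.2,215.4),.0715);ms=at_z("side",(310,198.4),.0715);print(m,ms,tri((314.2,215.4),(310,198.4)))
bt=(163/5+265,212/5+145);bs=(305/5+280,123/5+170);print("btn",at_z("top",bt,.059),tri(bt,bs))
for y in(-10,-10.7,-11.5):
    w=np.radians(y);X=np.array([np.cos(w),np.sin(w),0]);Y=np.array([-X[1],X[0],0])
    h=m+.134*X;c=h-.077*X;b=c+.004*X+.055*Y;b[2]=.059
    print(y,h,b,proj("top",b),proj("side",b),bt,bs)
    for sx,sy in((-.158,.101),(-.158,-.101),(.0,.101),(.0,-.101)):
        P=h+sx*X+sy*Y;P[2]=.071;print(proj("top",P).round(1),proj("side",P).round(1))
print(bot.tip_reach,turn())
m[2]=.12
print(R.from_matrix(np.c_[-bx,by,-bz]).as_matrix().T@(m-bot.get_obs()["eef_pos"]))
E
```

```text
[0.46443661 0.01399009 0.0715    ] [0.46694311 0.01124571 0.0715    ] [0.46568473 0.0141385  0.06970534]
btn [0.53426378 0.05636619 0.059     ] [0.53609896 0.05662733 0.05609645]
-10 [ 0.59640085 -0.00927876  0.0715    ] [0.53406054 0.05756198 0.059     ] [[297.10906551 187.4676157 ]] [[339.64242284 193.46794045]] (297.6, 187.4) (341.0, 194.6)
[[270.6 216.8]] [[309.3 178.3]]
[[353.8 233.6]] [[285.8 220.4]]
[[284.7 154.2]] [[372.4 182.6]]
[[365.5 170.4]] [[362.8 227.4]]
-10.7 [ 0.59610673 -0.01088923  0.0715    ] [0.53458766 0.05670814 0.059     ] [[297.46481042 187.26690369]] [[339.86621847 193.63396799]] (297.6, 187.4) (341.0, 194.6)
[[270.6 216.3]] [[309.8 178.3]]
[[353.6 234.1]] [[285.3 220.3]]
[[285.5 153.9]] [[372.8 182.9]]
[[366.  171.1]] [[362.1 227.8]]
-11.5 [ 0.59574653 -0.01272521  0.0715    ] [0.53517726 0.05572451 0.059     ] [[297.87428003 187.04278298]] [[340.11707491 193.82565043]] (297.6, 187.4) (341.0, 194.6)
[[270.6 215.7]] [[310.4 178.3]]
[[353.4 234.7]] [[284.7 220.1]]
[[286.4 153.5]] [[373.3 183.3]]
[[366.7 171.8]] [[361.2 228.2]]
0.008 [  0.    -0.   -14.78]
[-0.32617528 -0.38348648  0.08953445]
```

Emit:
move_arm --pt "0 0 0 0 0 0 -4.93" --pt "0 0 0 0 0 0 -4.93" --pt "0 0 0 0 0 0 -4.92" --pt "0 -22 -26 0 0 0 0" --pt "0 -22 -26 0 0 0 0" --pt "0 -22 -26 0 0 0 0" --pt "0 -22 -26 0 0 0 0" --pt "0 -22 -26 0 0 0 0" --pt "0 -22 -26 0 0 0 0" --pt "0 -22 -26 0 0 0 0"

```text
clock: 1.53
eef_pos: [0.3332, 0.2425, 0.2097]
tool_rot: [0.093, 0.996, 0.0, 0.0]
ft_force: [0.5, 1.0, -0.7]
grip_width: 0.0002
grasp_force: 0.0
```

Emit:
move_arm --pt "0 -22 -26 10 0 0 0" --pt "0 -22 -26 10 0 0 0" --pt "0 -22 -26 10 0 0 0" --pt "0 -22 -26 10 0 0 0" --pt "0 -22 -26 15 0 0 0" --pt "0 -22 -26 15 0 0 0" --pt "0 -22 -26 15 0 0 0" --pt "0 -18 -19 0 0 0 0" --pt "0 0 0 0 0 0 0"

```text
clock: 2.28
eef_pos: [0.4662, 0.0108, 0.1237]
tool_rot: [0.096, 0.995, -0.001, 0.0]
ft_force: [0.8, 0.3, 0.1]
grip_width: 0.0002
grasp_force: 0.0
```

Run:
```python
from h import *
o=bot.get_obs();print(o["clock"],o["eef_pos"],o["ft_force"],turn(),delta((.465,.013,.0795)))
s=bot.camera("side");cv2.imwrite("pics/s1.png",cv2.resize(s[60:270,200:430],None,fx=2.5,fy=2.5))
```

```text
2.2833 [0.46620816 0.01075235 0.12367   ] [0.81010818 0.26775116 0.05777284] [-0.09  0.04 -0.32] [ 1.6  2.  44.2]
```

View pics/s1.png

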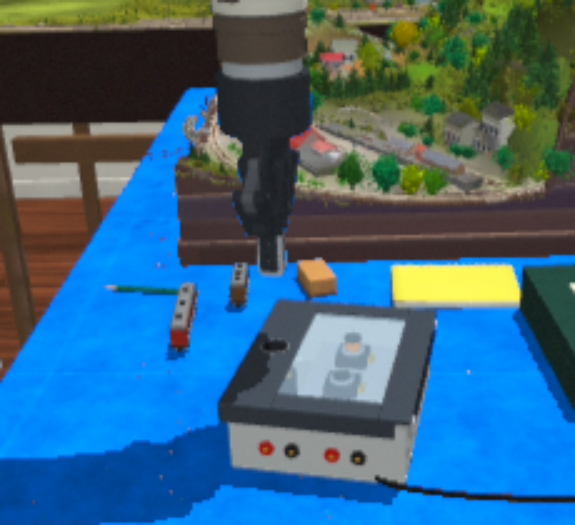

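The closed fingertips, at about (270,272) in the crop, hang above the round mark at (273,347). Now the press, going down in force-checked steps.

Emit:
move_arm --pt "0 1.5 2 15 0 0 0" --pt "0 0 0 15 0 0 0" --pt "0 0 0 10 0 0 0" --pt "0 0 0 5 0 0 0" --pt "0 0 0 2 0 0 0" --pt "0 0 0 0 0 0 0"

```text
clock: 2.83
eef_pos: [0.4629, 0.0174, 0.0776]
tool_rot: [0.093, 0.996, 0.0, -0.0]
ft_force: [-0.5, 0.1, 0.1]
grip_width: -0.0003
grasp_force: 0.0
```

Emit:
move_arm --pt "0 0 -2 2 0 0 0" --pt "0 0 0 1 0 0 0" --pt "0 0 0 0 0 0 0"

```text
clock: 3.08
eef_pos: [0.4631, 0.0147, 0.0749]
tool_rot: [0.093, 0.996, 0.0, 0.0]
ft_force: [-0.5, 0.4, -0.9]
grip_width: -0.0005
grasp_force: 0.0
```

Emit:
move_arm --pt "0 0 0 2 0 0 0" --pt "0 0 0 0 0 0 0"

```text
clock: 3.25
eef_pos: [0.4629, 0.0147, 0.0725]
tool_rot: [0.093, 0.996, 0.0, 0.0]
ft_force: [0.4, -0.1, 0.1]
grip_width: 0.0001
grasp_force: 0.0
```

Run:
```python
from h import *
o=bot.get_obs();print(o["eef_pos"],o["ft_force"],o["ft_torque"])
s=bot.camera("side");cv2.imwrite("pics/s2.png",cv2.resize(s[140:260,270:390],None,fx=4.5,fy=4.5,interpolation=cv2.INTER_CUBIC))
```

```text
[0.46288719 0.01470213 0.0724935 ] [ 0.35615549 -0.10042776  0.13720601] [-0.03943611 -0.02827666  0.05576111]
```

View pics/s2.png

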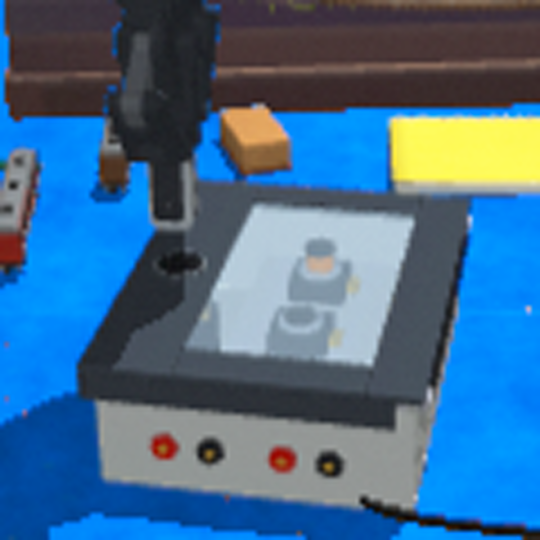

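Run:
```python
from h import *
print("expected tip now",proj("side",(.4629,.0147,.0645)),"seen",(270+172/4.5,140+228/4.5))
print("expected tip before",proj("side",(.4662,.0108,.1157)),"seen (308,168.8)")
for z in (.07,.075,.08,.085,.09):print(z,proj("side",(.4629,.0147,z)))
```

```text
expected tip now [[308.46085178 200.38584255]] seen (308.22222222222223, 190.66666666666666)
expected tip before [[308.78215875 180.90719367]] seen (308,168.8)
0.07 [[308.35131239 198.26562412]]
0.075 [[308.25116729 196.32723928]]
0.08 [[308.15048069 194.37837347]]
0.085 [[308.0492482  192.41894146]]
0.09 [[307.94746537 190.44885707]]
```

The fingertip shows at (308,191), about 10 px above where it should be, and there is no force yet. So the tip is still roughly 15–20 mm above the lid, and I'll keep going down while watching the force.

Emit:
move_arm --pt "0 0 0 4 0 0 0" --pt "0 0 0 4 0 0 0" --pt "0 0 0 0 0 0 0"

```text
clock: 3.55
eef_pos: [0.4621, 0.0147, 0.0636]
tool_rot: [0.093, 0.996, -0.0, -0.001]
ft_force: [-0.1, 0.1, -0.1]
grip_width: -0.0
grasp_force: 0.0
```

Run:
```python
from h import *
t=bot.camera("top");s=bot.camera("side");o=bot.get_obs();print(o["eef_pos"],o["joint_pos"],o["ft_force"])
a=cv2.resize(s[150:240,280:380],None,fx=4,fy=4,interpolation=cv2.INTER_CUBIC)
b=cv2.resize(t[145:245,260:360],None,fx=4,fy=3.6,interpolation=cv2.INTER_CUBIC)
cv2.imwrite("pics/s3.png",np.hstack([a,b]))
```

```text
[0.46246275 0.01471681 0.06409349] [ 3.18030295e-02  2.90034348e-01 -3.35227080e-01  9.46502980e-01
  1.26870387e-05  2.18641403e-01] [-0.63259516 -0.68825353 -0.0243174 ]
```

View pics/s3.png

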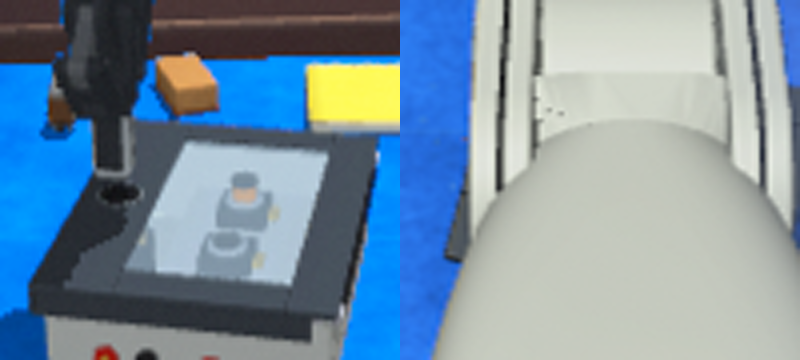

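The tip, at (112,175) in the left crop, is still about 4 px (around 10 mm) above the mark at (119,192). Continuing down.

Emit:
move_arm --pt "0 0 0 4 0 0 0" --pt "0 0 0 2 0 0 0" --pt "0 0 0 0 0 0 0"

```text
clock: 3.9
eef_pos: [0.4624, 0.0147, 0.0579]
tool_rot: [0.093, 0.996, -0.0, -0.001]
ft_force: [-0.4, 0.3, -0.3]
grip_width: 0.0004
grasp_force: 0.0
```

Emit:
move_arm --pt "0 0 0 2 0 0 0" --pt "0 0 0 0 0 0 0"

```text
clock: 4.07
eef_pos: [0.4626, 0.0147, 0.0562]
tool_rot: [0.093, 0.996, -0.0, -0.0]
ft_force: [-0.2, 0.6, 0.2]
grip_width: -0.0
grasp_force: 0.0
```

Emit:
move_arm --pt "0 0 0 2 0 0 0" --pt "0 0 0 0 0 0 0"

```text
clock: 4.23
eef_pos: [0.4627, 0.0147, 0.0543]
tool_rot: [0.093, 0.996, -0.0, -0.0]
ft_force: [0.0, -0.5, -0.2]
grip_width: -0.0002
grasp_force: 0.0
```

Emit:
move_arm --pt "0 0 0 2 0 0 0" --pt "0 0 0 0 0 0 0"

```text
clock: 4.4
eef_pos: [0.4626, 0.0147, 0.0522]
tool_rot: [0.093, 0.996, -0.0, -0.0]
ft_force: [-0.2, 0.0, -0.0]
grip_width: 0.0001
grasp_force: 0.0
```

Emit:
move_arm --pt "0 0 0 2 0 0 0" --pt "0 0 0 0 0 0 0"

```text
clock: 4.57
eef_pos: [0.4627, 0.0147, 0.0502]
tool_rot: [0.093, 0.996, -0.0, -0.0]
ft_force: [-0.1, 0.3, 0.4]
grip_width: -0.0004
grasp_force: 0.0
```

Run:
```python
from h import *
t=bot.camera("top");s=bot.camera("side");o=bot.get_obs();print(o["eef_pos"],o["ft_force"])
a=cv2.resize(s[160:240,270:370],None,fx=7,fy=7,interpolation=cv2.INTER_CUBIC)
cv2.imwrite("pics/s4.png",a)
```

```text
[0.46274512 0.01475089 0.05041376] [-0.60551376  0.42492264 -0.48851611]
```

View pics/s4.png

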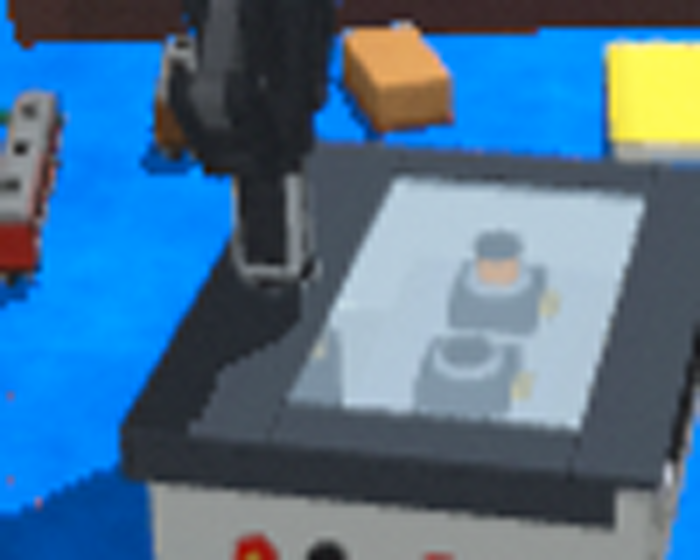

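The tip, at (275,283) in the crop, now covers the mark and is about to touch it. I'll continue in 2 mm steps.

Emit:
move_arm --pt "0 0 0 2 0 0 0" --pt "0 0 0 0 0 0 0"

```text
clock: 4.83
eef_pos: [0.4631, 0.0148, 0.0486]
tool_rot: [0.093, 0.996, 0.0, 0.0]
ft_force: [0.2, -0.7, 2.7]
grip_width: 0.0001
grasp_force: 1.4
```

Emit:
move_arm --pt "0 0 0 2 0 0 0" --pt "0 0 0 0 0 0 0"

```text
clock: 5.0
eef_pos: [0.4631, 0.0148, 0.0466]
tool_rot: [0.093, 0.996, 0.0, 0.0]
ft_force: [0.1, -0.1, 3.2]
grip_width: -0.0001
grasp_force: 1.7
```

Emit:
move_arm --pt "0 0 0 2 0 0 0" --pt "0 0 0 0 0 0 0"

```text
clock: 5.17
eef_pos: [0.463, 0.0148, 0.0445]
tool_rot: [0.093, 0.996, 0.0, 0.0]
ft_force: [-0.8, 0.9, 5.1]
grip_width: -0.0002
grasp_force: 2.0
```

Pressed about 5 mm at 5 N. Letting go and backing away.

Emit:
move_arm --pt "0 0 0 -20 0 0 0" --pt "0 25 0 -25 0 0 0" --pt "0 30 0 -10 0 0 0" --pt "0 35 0 0 0 0 0" --pt "0 15 0 0 0 0 0" --pt "0 0 0 0 0 0 0" --pt "0 0 0 0 0 0 0" --pt "0 0 0 0 0 0 0" --pt "0 0 0 0 0 0 0" --pt "0 0 0 0 0 0 0"

```text
clock: 6.0
eef_pos: [0.3607, 0.0341, 0.0994]
tool_rot: [0.093, 0.996, -0.0, 0.0]
ft_force: [0.4, -0.3, 0.5]
grip_width: 0.0
grasp_force: 0.0
```

Emit:
move_arm --pt "0 0 0 0 0 0 0" --pt "0 0 0 0 0 0 0" --pt "0 0 0 0 0 0 0" --pt "0 0 0 0 0 0 0"

```text
clock: 6.33
eef_pos: [0.3597, 0.0342, 0.0994]
tool_rot: [0.093, 0.996, -0.0, -0.0]
ft_force: [0.3, -0.2, -0.1]
grip_width: 0.0001
grasp_force: 0.0
```

Run:
```python
from h import *
t=bot.camera("top");s=bot.camera("side");o=bot.get_obs();print(o["eef_pos"],o["ft_force"])
a=cv2.resize(s[100:260,250:390],None,fx=3.5,fy=3.5,interpolation=cv2.INTER_CUBIC)
b=cv2.resize(t[145:265,270:360],None,fx=3.4,fy=560/120,interpolation=cv2.INTER_CUBIC)
cv2.imwrite("pics/s5.png",np.hstack([a,b]))
# expected ajar edge
h=np.array([.465,.013,.062])+.134*bx
for th in(0.85,):
  for w in(.101,0,-.101):
    P=h+bx*(-.158*np.cos(th)-.010*np.sin(th)*-1*-1)+bz*(.158*np.sin(th)-.010*np.cos(th))+by*w
    print(P,proj("side",P))
```

```text
[0.35969916 0.03422572 0.09946855] [0.69397955 0.03214687 0.30949216]
[0.50557602 0.10812026 0.17410247] [[327.10615074 140.43608161]]
[0.48682369 0.00887637 0.17410247] [[317.15758206 156.52538204]]
[ 0.46807136 -0.09036752  0.17410247] [[304.77779816 176.54655981]]
```

View pics/s5.png

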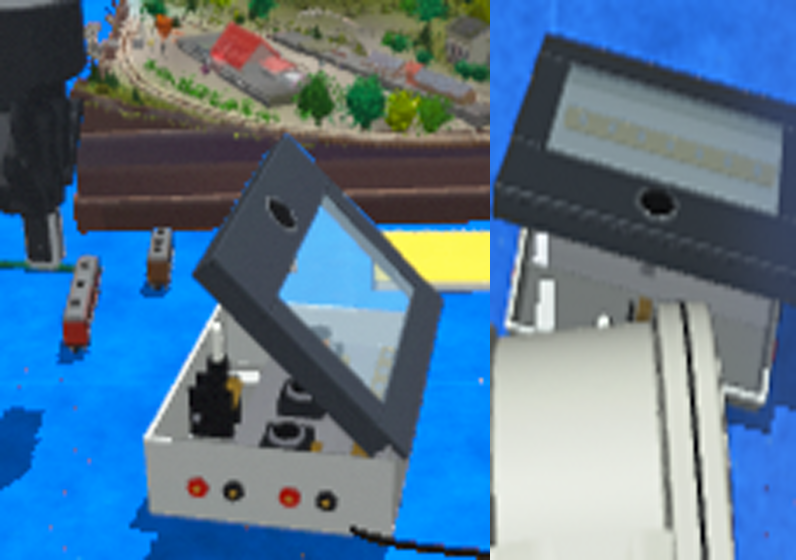

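The lid is ajar: its edge in the side crop runs from (195,275) to (285,140), the fingers are clear at left (42,262), and the railcar and van haven't moved. Now I push the lid back.

Emit:
move_arm --pt "0 -20 0 -7 0 0 0" --pt "0 -30 0 -7 0 0 0" --pt "0 -30 0 0 0 0 0" --pt "0 -25 0 0 0 0 0" --pt "0 0 0 0 0 0 0"

```text
clock: 6.85
eef_pos: [0.4682, 0.0141, 0.1139]
tool_rot: [0.094, 0.996, 0.0, 0.003]
ft_force: [0.3, -0.0, 0.3]
grip_width: -0.0002
grasp_force: 0.0
```

Emit:
move_arm --pt "0 -12 0 -5 0 0 0" --pt "0 -12 0 -6 0 0 0" --pt "0 -12 0 -6 0 0 0" --pt "0 -12 0 -6 0 0 0" --pt "0 -12 0 -5 0 0 0" --pt "0 0 0 0 0 0 0"

```text
clock: 7.35
eef_pos: [0.5077, 0.0061, 0.147]
tool_rot: [0.093, 0.996, 0.002, -0.012]
ft_force: [-46.1, 5.3, 62.2]
grip_width: -0.0001
grasp_force: 38.3
```

```bash
cat >> h.py <<'E'
def lidfit():
    "lid angle by projecting the edge corners on the outline"
    s=bot.camera("side");h=np.array([.465,.013,.062])+.134*bx;m=bot.outline_of("box_lid","side")
    if not m: return None
    m=m[0];best=[]
    for th in np.arange(.5,1.96,.05):
        f=lambda x,z,w:h+bx*(x*np.cos(th)+z*np.sin(th))+bz*(-x*np.sin(th)+z*np.cos(th))+by*w
        P=proj("side",[f(x,z,w) for x in(-.158,.008) for z in(-.010,.009) for w in(-.101,.101)])
        k=np.zeros((400,640),np.uint8);cv2.fillConvexPoly(k,cv2.convexHull(P.astype(np.int32)),1);k=k>0
        best.append(((k&m["pixels"]).sum()/(k|m["pixels"]).sum(),th))
    return m["conf"],sorted(best)[-3:]
def boxpos():
    d=bot.get_obs()["eef_pos"]-np.array([.465,.013,0])-.134*bx;return (np.array([d@bx,d@by,d[2]])*1000).round(1)
E
python3 - <<'E'
from h import *
print(lidfit(),boxpos(),bot.get_obs()["ft_force"],proj("side",(.3597,.0342,.1214)))
E
```

```text
(0.93, [(np.float64(0.8221680876979294), np.float64(1.2500000000000007)), (np.float64(0.887038158691702), np.float64(1.1500000000000006)), (np.float64(0.9223026108839257), np.float64(1.2000000000000006))]) [-89.7   1.1 147.7] [-44.55633505   5.39723943  59.99883868] [[262.47053619 174.57820387]]
```

The edge has caught under the finger knuckles: the tip is too low relative to the rising edge. I'll back off, raise it, and push with the tip closer to the edge.

Emit:
move_arm --pt "0 15 0 0 0 0 0" --pt "0 15 0 0 0 0 0" --pt "0 0 0 0 0 0 0"

```text
clock: 7.7
eef_pos: [0.4892, 0.0096, 0.1421]
tool_rot: [0.093, 0.996, 0.0, -0.001]
ft_force: [-1.2, -0.3, -0.4]
grip_width: -0.0001
grasp_force: 0.0
```

Run:
```python
from h import *
print(lidfit(),boxpos(),turn(),bot.get_obs()["ft_force"],bot.get_obs()["clock"])
```

```text
(0.97, [(np.float64(0.8510698198198198), np.float64(1.1000000000000005)), (np.float64(0.8672907488986784), np.float64(1.0000000000000004)), (np.float64(0.9095048377916903), np.float64(1.0500000000000005))]) [-107.     1.4  141.6] [0.   0.   0.01] [-0.95694948 -0.68210927  1.09286046] 7.8
```

Emit:
move_arm --pt "0 0 0 -8 0 0 0" --pt "0 -8 0 -6 0 0 0" --pt "0 -8 0 -6 0 0 0" --pt "0 -8 0 -6 0 0 0"

```text
clock: 8.13
eef_pos: [0.5168, 0.0045, 0.1678]
tool_rot: [0.093, 0.996, -0.0, -0.0]
ft_force: [-0.2, 0.1, -1.0]
grip_width: 0.0001
grasp_force: 0.2
```

Run:
```python
from h import *
print(lidfit(),boxpos(),turn(),bot.get_obs()["ft_force"],bot.get_obs()["clock"])
```

```text
(0.8, [(np.float64(0.829199372056515), np.float64(1.2500000000000007)), (np.float64(0.8492691839220463), np.float64(1.1500000000000006)), (np.float64(0.9086245591535749), np.float64(1.2000000000000006))]) [-79.8   1.5 168.4] [ 0.03  0.16 -0.04] [ 0.21446476 -0.09243174  0.29882911] 8.2333
```

Emit:
move_arm --pt "0 -9 0 -4 0 0 0" --pt "0 -9 0 -3 0 0 0" --pt "0 -9 0 -2 0 0 0" --pt "0 -9 0 -1 0 0 0" --pt "0 0 0 0 0 0 0"

```text
clock: 8.65
eef_pos: [0.5528, -0.0023, 0.1772]
tool_rot: [0.093, 0.996, -0.0, 0.0]
ft_force: [0.3, 0.5, 0.7]
grip_width: 0.0001
grasp_force: 0.0
```

Run:
```python
from h import *
print(lidfit(),boxpos(),turn(),bot.get_obs()["ft_force"],bot.get_obs()["clock"])
```

```text
(0.87, [(np.float64(0.7874952052167242), np.float64(1.4000000000000008)), (np.float64(0.7934093789607097), np.float64(1.5000000000000009)), (np.float64(0.9028620988725065), np.float64(1.4500000000000008))]) [-46.6   1.2 176.9] [-0.01 -0.07 -0.02] [-0.52023082 -0.01821938 -0.15426042] 8.75
```

Emit:
move_arm --pt "0 -8 0 0 0 0 0" --pt "0 -8 0 0 0 0 0" --pt "0 -8 0 0 0 0 0" --pt "0 -8 0 0 0 0 0" --pt "0 -8 0 0 0 0 0" --pt "0 -8 0 0 0 0 0" --pt "0 -6 0 0 0 0 0" --pt "0 0 0 0 0 0 0" --pt "0 0 0 0 0 0 0"

```text
clock: 9.5
eef_pos: [0.6062, -0.0123, 0.1786]
tool_rot: [0.093, 0.996, 0.0, 0.002]
ft_force: [1.7, -0.9, 6.1]
grip_width: 0.0003
grasp_force: 2.9
```

Run:
```python
from h import *
print(lidfit(),boxpos(),turn(),bot.get_obs()["ft_force"],bot.get_obs()["clock"])
```

```text
(0.86, [(np.float64(0.46730382293762573), np.float64(1.9000000000000012)), (np.float64(0.620752427184466), np.float64(1.8500000000000012)), (np.float64(0.7433004231311706), np.float64(1.8000000000000012))]) [  9.1   1.3 178.6] [ 0.02  0.19 -0.02] [ 1.15117966 -0.48726846  5.69441246] 9.6
```

Emit:
move_arm --pt "0 2 0 -4 0 0 0" --pt "0 12 0 0 0 0 0" --pt "0 20 0 0 0 0 0" --pt "0 20 0 0 0 0 0" --pt "0 10 0 0 0 0 0" --pt "0 0 0 0 0 0 0"

```text
clock: 10.1
eef_pos: [0.5389, 0.0003, 0.1812]
tool_rot: [0.093, 0.996, -0.0, -0.002]
ft_force: [-0.5, 0.7, 0.9]
grip_width: 0.0001
grasp_force: 0.0
```

Run:
```python
from h import *
print(lidfit(),boxpos(),turn(),bot.get_obs()["ft_force"],bot.get_obs()["clock"])
print(delta((.535,.0565,.110)))
```

```text
(0.67, [(np.float64(0.2692307692307692), np.float64(1.9000000000000012)), (np.float64(0.27375886524822696), np.float64(0.5)), (np.float64(0.31725321888412017), np.float64(1.9500000000000013))]) [-56.5   1.4 181.5] [-0.   -0.01  0.01] [-0.54040348 -0.49728873  0.64468667] 10.2
[16.8 54.4 71.5]
```

Emit:
move_arm --pt "0 4 14 10 0 0 0" --pt "0 4 14 15 0 0 0" --pt "0 4 14 20 0 0 0" --pt "0 4 13 20 0 0 0" --pt "0 0 0 20 0 0 0" --pt "0 0 0 10 0 0 0" --pt "0 0 0 0 0 0 0"

```text
clock: 10.78
eef_pos: [0.5344, 0.0567, 0.0836]
tool_rot: [0.093, 0.996, -0.001, -0.003]
ft_force: [-0.3, -0.2, -0.7]
grip_width: -0.0001
grasp_force: 0.0
```

Run:
```python
from h import *
t=bot.camera("top");s=bot.camera("side");o=bot.get_obs();e=o["eef_pos"];print(e,o["ft_force"],delta((.535,.0565,.059-.022)))
a=cv2.resize(s[110:250,270:400],None,fx=4.2,fy=4.2,interpolation=cv2.INTER_CUBIC)
b=cv2.resize(t[135:255,270:370],None,fx=2.5,fy=588/120,interpolation=cv2.INTER_CUBIC)
cv2.imwrite("pics/s6.png",np.hstack([a,b]))
f=lambda P:((proj("side",P)-[270,110])*4.2).round(0)
print("tip exp",f(e+[0,0,.022]),"btn exp",f((.535,.0565,.059)),f((.535,.0565,.049)))
```

```text
[0.53653933 0.05654812 0.08653703] [-0.18904758 -0.25898012  0.90945553] [ 1.5 -0.3 49.5]
tip exp [[296. 272.]] btn exp [[294. 351.]] [[294. 367.]]
```

View pics/s6.png

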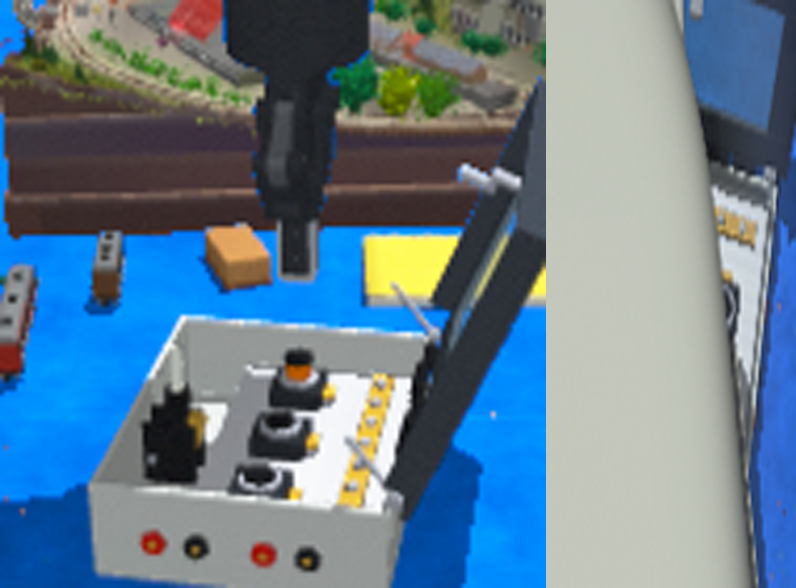

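The lid stands wide open, well past upright. The tripped button, with its orange stem, is at (299,353) in the crop, directly under the fingertip at (297,278). Going down.

Emit:
move_arm --pt "0 1 0 15 0 0 0" --pt "0 0 0 15 0 0 0" --pt "0 0 0 10 0 0 0" --pt "0 0 0 5 0 0 0" --pt "0 0 0 0 0 0 0"

```text
clock: 11.3
eef_pos: [0.5348, 0.0567, 0.0411]
tool_rot: [0.094, 0.996, -0.0, -0.0]
ft_force: [-0.1, -0.4, -0.4]
grip_width: -0.0001
grasp_force: 0.0
```

Emit:
move_arm --pt "0 0 0 3 0 0 0" --pt "0 0 0 3 0 0 0" --pt "0 0 0 0 0 0 0"

```text
clock: 11.55
eef_pos: [0.5359, 0.0571, 0.036]
tool_rot: [0.093, 0.996, 0.0, 0.001]
ft_force: [0.4, -0.3, 0.3]
grip_width: 0.0003
grasp_force: 0.0
```

Emit:
move_arm --pt "0 0 0 3 0 0 0" --pt "0 0 0 2 0 0 0" --pt "0 0 0 0 0 0 0"

```text
clock: 11.8
eef_pos: [0.5357, 0.0571, 0.0308]
tool_rot: [0.093, 0.996, 0.0, 0.001]
ft_force: [1.0, -0.7, 1.7]
grip_width: 0.0
grasp_force: 0.6
```

Emit:
move_arm --pt "0 0 0 3 0 0 0" --pt "0 0 0 0 0 0 0"

```text
clock: 11.97
eef_pos: [0.5354, 0.0571, 0.0274]
tool_rot: [0.093, 0.996, 0.0, 0.0]
ft_force: [1.1, -0.2, 2.0]
grip_width: 0.0002
grasp_force: 0.5
```

Emit:
move_arm --pt "0 0 0 2 0 0 0" --pt "0 0 0 1 0 0 0" --pt "0 0 0 0 0 0 0"

```text
clock: 12.22
eef_pos: [0.5356, 0.0571, 0.0268]
tool_rot: [0.093, 0.996, 0.0, 0.001]
ft_force: [-4.2, -0.7, 16.6]
grip_width: 0.0002
grasp_force: 8.2
```

Emit:
move_arm --pt "0 0 0 1 0 0 0" --pt "0 0 0 0 0 0 0"

```text
clock: 12.38
eef_pos: [0.5356, 0.0571, 0.0267]
tool_rot: [0.093, 0.996, 0.0, 0.001]
ft_force: [-5.1, -0.9, 21.1]
grip_width: 0.0001
grasp_force: 10.9
```

The force rises at TCP z = 26.7 mm, which is exactly the home height (49 − 22 mm), so the button is on its stop. Retracting.

Emit:
move_arm --pt "0 0 0 -10 0 0 0" --pt "0 0 0 -30 0 0 0" --pt "0 0 0 -40 0 0 0" --pt "0 20 0 -30 0 0 0" --pt "0 30 0 -10 0 0 0" --pt "0 30 0 0 0 0 0" --pt "0 30 0 0 0 0 0" --pt "0 0 0 0 0 0 0" --pt "0 0 0 0 0 0 0"

```text
clock: 13.13
eef_pos: [0.4249, 0.0776, 0.1432]
tool_rot: [0.093, 0.996, -0.0, -0.001]
ft_force: [1.2, -0.0, 0.3]
grip_width: -0.0003
grasp_force: 0.0
```

Run:
```python
from h import *
s=bot.camera("side");o=bot.get_obs();print(o["eef_pos"],o["ft_force"],o["clock"])
# orange stem pixels near button, before vs now
hs=cv2.cvtColor(s[184:202,333:349],cv2.COLOR_BGR2HSV);print("orange px",int(((hs[...,0]<15)&(hs[...,1]>150)&(hs[...,2]>120)).sum()))
a=cv2.imread("pics/s6.png")[310:388,265:332];ha=cv2.cvtColor(a,cv2.COLOR_BGR2HSV);print("before",((ha[...,0]<15)&(ha[...,1]>150)&(ha[...,2]>120)).sum()/17.6)
old=cv2.resize(cv2.imread("pics/s6.png")[:,:546],(130,140),interpolation=cv2.INTER_AREA)
print("lid region diff",np.abs(old[:,105:].astype(int)-s[110:250,375:400]).mean())
```

```text
[0.42652294 0.07762184 0.14343603] [-0.09833088  1.07487377 -0.2363669 ] 13.1833
orange px 0
before 13.863636363636363
lid region diff 2.0761904761904764
```

The orange stem no longer shows, the lid hasn't moved, and the arm is clear.

```bash
python3 -c "
from workcell import bot
print(bot.job_done())"
```

```text
the job is handed in; nothing more can be done
None
```

I handed the job in at about 13 s: the lid stands open past upright, the tripped breaker's button (y = +55 mm) is fully home and the arm is clear. During the lid push the edge caught under the finger knuckles, with about 46 N sideways and 62 N upward at the wrist, before I backed off. The hand-in returned no verdict, so I can't confirm it counted as a pass.

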